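Unlock the gauge box

TASK

Unlock the low grey gauge box: take the key with the flat bow and flat blade out of the wooden key rack, feel for the keyway down in the lock, push the key gently but fully home until its collar sits on the lock's rim, and turn it clockwise until the hidden bolt lets go and the sprung lid pops up. Leave the key in the lock and leave the other key in the rack; never force the lock.

Things in the scene. Friction and masses are not known exactly. Their poses are not given: they have to be found in the camera images.
- gauge_box: Low grey sheet-steel box, 185 x 150 x 60 mm (its own x, y, z), fixed to the bench; the lock and the lid belong to it. Origin: centre of its underside; x points from its front (lock side) to its back, z up. The front 61 mm of its top is a fixed deck that carries the lock; the rest is the lid.
- lock_mouth (a point): Centre of the lock's rim, on the lock's vertical axis, 73.5 mm above the bench, 55 mm in front of the box's origin; axes as gauge_box. The lock is a round steel collar, 45 mm diameter, 13.5 mm proud of the deck. A cone narrows from 34 mm diameter at the rim to a throat of 22 mm diameter 6 mm lower. The key is fully home when its own collar sits on this rim.
- lock_floor (a point): Centre of the throat's floor, 13.5 mm below the rim: the flat face of the turning plug, with a keyway slot 19.6 x 6.6 mm. The slot's long side stands at an unknown angle, 6 to 60 degrees anticlockwise (from above) of the box's x axis; no reading gives it. The blade goes in when right to about 6 degrees; otherwise it stops on the face or by its taper, the key's collar 17 to 18.5 mm above the rim.
- lock_pin (a point): Sprung pin in the keyway, on the lock's axis, 8 mm below the throat's floor: from there to home it pushes back with up to 5 N, and rubbing adds a few newtons. The plug turns with about 0.1 N m. Only with the key within about 2 mm of home does it turn clockwise past the box's x axis; otherwise a ward stops it there. Once turned past, the pin is held down and lifts a released key by no more than 2 mm.
- flat_key: The key to use, loose, about 80 g, upright in either slot of the rack. Origin: centre of the blade's tip; z up along the key, x along the blade's width. Steel blade 18 (x) x 5 (y) mm, 32 mm long, last 1 mm tapered to 17 x 4. Round steel collar of 40 mm diameter at z = 32 to 37 mm. Half a turn about z makes no difference to the fit.
- flat_key_collar (a point): Centre of the underside of the flat key's collar, 32 mm above the blade's tip; axes as flat_key.
- flat_key_bow (a point): Centre of the flat key's bow, the part to hold: a black flat plate 36 mm (x) x 10 mm (y), z = 37 to 73 mm above the blade's tip; this point is at z = 55 mm. Axes as flat_key.
- square_key: The other key, loose, not to be used: same collar, a round black bow (28 mm diameter, 36 mm high) and an 8 x 8 mm square shank 32 mm long. Origin: centre of the shank's tip.
- key_rack: Wooden block, fixed, 124 x 50 x 42 mm (x, y, z), origin at the centre of its underside. Slots 22 (x) x 10 (y) mm, 38 mm deep, in its top at x = -35 and +35 mm; the keys stand in them with their collars on the block's top.
- lid (a joint): Sprung lid of the gauge box, 120 x 152 mm, hinged at the box's back edge: 0 = shut, held by the bolt. The bolt lets go when the key's blade is turned 11 to 20 degrees clockwise (from above) of the box's x axis; the hard stop is at 26 degrees or a little more. Then the spring lifts the lid to 0.6 rad (front edge about 68 mm up).

How it is judged:
By the outcome, as a careful person would: the job done as asked, in the order asked, and still so for the second after the job is handed in, with the robot touching nothing.
It also fails if it takes over 72 s, if anything falls off the work surface, if the arm or the gripper's body presses on something with over 40 N, if the wrist force passes 120 N, or if a joint passes its speed limit or range.

ROBOT

A 6-joint arm with a two-finger parallel gripper is mounted at the origin on a cart in front of the work surface, level with it; the furniture and walls round the work are solid. World frame = base frame: x ahead of the robot, y to its left, z up, the work surface at z = 0. Lengths are in m, angles in rad, forces in N, time in s.
With the tool pointing down it reaches from about 0.375 to 0.925 m from the base axis. Payload 5.7 kg.
Tool frame: the origin (TCP) lies midway between the tips of the shut fingers; the grasp point (between the pads) lies 19 mm behind it; z points along the fingers, y is the direction in which the jaws open and shut (so a half turn about z gives the same grasp; the last joint's range is limited). The gripper opens to 88 mm and grips with 3 to 60 N. Pads are 20 mm wide; open, the fingers measure 115 mm over their backs; the gripper's body (75 mm by 178 mm) begins 61 mm behind the grasp point.
Start: joints at [-1.361, 0.359, 1.51, -0, 1.272, -0.115], TCP at [0.191, -0.569, 0.223] pointing down, gripper open.
Joint ranges: [-2.97, 2.97], [-1.01, 2.36], [0.21, 2.38], [-0.96, 4.11], [0.2, 2.71], [-2.98, 2.98]. Speed limits (rad/s): [2.39, 2.39, 3.14, 3.14, 3.14, 3.14].

INTERFACE

Orientations are given as a unit quaternion [x, y, z, w].
In Python, from bench import * gives the robot as it stands.
- The arm moves only by the shell command python3 -m jog 'ROWS' [FORCE]. ROWS is JSON, a list of rows, each a list of 7 numbers: the turn, a rotation vector about the world's x, y, z in degrees, then the shift along the world's x, y, z in mm, then the closure, from -1 (fully open) to 1 (shut), so that 0 is half open. In form: [[rx, ry, rz, tx, ty, tz, jaw], ...]. A call has 1 to 10 rows; each row shifts and turns the pose as measured when the row begins; what a row does not reach is not made up. A row lasts 1/10 s, in which the tool goes at most 50 mm and 8.59 degrees, less where a joint would pass 70% of its speed; a pose out of reach is approached as far as the arm can. A call is refused whole if a number of a shift passes 50 or a number of a turn 8.59, either way. A call with a gripper value outside its range is refused whole. The fingers move at their own pace and stop on an object; FORCE is the grip in N (left out, the last holds). Time passes only in rows, so rows that do not move let the fingers close. It gives the time, the measured TCP pose, the force and the opening at its end, in the units of the state.
- get_obs(): the state, without advancing time (a new reading comes with each control period).
- grab_frame(name): name is "scene" or "side" or "wrist"; returns the picture (384x512x3 uint8, red, green, blue); there is no depth.
- camera_info(name): a dict with "K" (3x3 intrinsics, pixels), "R" (3x3) and "t" (3): a world point X has camera coordinates R X + t; the wrist camera has in their place "hand_eye" (4x4, takes a point from camera to tool coordinates, whose origin is the TCP and whose axes are the flange's). Camera axes: x right, y down, z forward; pixel columns grow to the right and rows downward; lengths in m; the calibration is good to about 2 mm. A picture is of the moment at which its call begins: read the wrist's pose just before it. camera_info takes no time and is no camera call.
- sign_off(): hands the job in, once; it reports no verdict.
The state is a dict: "time_s": time; "joint_positions": joint angles; "joint_velocities": joint speeds; "joint_torque": joint torques, N m; "position": TCP position; "tcp_rot": TCP orientation; "wrist_force": force on the tool from outside, world axes, zero at the start; "moment": the same for the moment, N m; "grip_width": opening from 0.0 (shut) to 1.0 (fully open).
Only numpy, scipy, OpenCV 4.12 (cv2) and the standard library are available. Lean on these libraries where they do the work, as an engineer would, in place of code of your own. Each camera call takes 0.05 s, during which the arm holds its last target.

## Working session

There is one attempt and no reset: what is moved stays moved. The work goes in short steps, Python scripts to look and compute and a shell command to move; the robot and the scene stay as the last step left them, time stands still between calls to the robot, and variables do not carry over. Pictures are saved under pics/ and viewed, and the job is handed in when it is done.

```bash
mkdir -p pics; ls
python3 - <<'E'
from bench import *
import cv2
o=get_obs()
print({k:(o[k]) for k in ['time_s','position','tcp_rot','wrist_force','grip_width']})
for n in ['scene','side','wrist']:
    cv2.imwrite(f'pics/{n}0.png',grab_frame(n)[:,:,::-1])
    print(n,camera_info(n))
E
```

```text
pics
{'time_s': 0.0, 'position': array([ 0.19133769, -0.56796486,  0.22184289]), 'tcp_rot': array([ 9.86840405e-01,  1.61694863e-01, -4.79320749e-05, -8.85263713e-04]), 'wrist_force': array([ 0.07058176,  0.28594042, -0.55316337]), 'grip_width': 1.0040992355606517}
scene {'K': array([[356.56045257,   0.        , 252.65469633],
       [  0.        , 356.56045257, 188.3755438 ],
       [  0.        ,   0.        ,   1.        ]]), 'R': array([[-0.85636867, -0.51597662,  0.02002089],
       [-0.29123991,  0.45062846, -0.84386806],
       [ 0.42639421, -0.72849305, -0.53617707]]), 't': array([0.5208978 , 0.12960187, 0.77278051])}
side {'K': array([[462.57583583,   0.        , 262.21330053],
       [  0.        , 462.57583583, 187.9446787 ],
       [  0.        ,   0.        ,   1.        ]]), 'R': array([[-9.47942074e-01, -3.18442451e-01, -4.79667908e-04],
       [-1.45118071e-01,  4.33328463e-01, -8.89475794e-01],
       [ 2.83454706e-01, -8.43101921e-01, -4.56982036e-01]]), 't': array([0.53966156, 0.0946779 , 0.87905204])}
wrist {'K': array([[303.24243889,   0.        , 255.67293751],
       [  0.        , 303.24243889, 191.3317222 ],
       [  0.        ,   0.        ,   1.        ]]), 'hand_eye': array([[-3.67886783e-04, -9.60063616e-01, -2.79781554e-01,
         7.70252995e-02],
       [ 9.99999791e-01, -2.04628878e-04, -6.12727908e-04,
         1.52842031e-03],
       [ 5.31006385e-04, -2.79781721e-01,  9.60063491e-01,
        -1.61327465e-01],
       [ 0.00000000e+00,  0.00000000e+00,  0.00000000e+00,
         1.00000000e+00]])}
```

View pics/scene0.png

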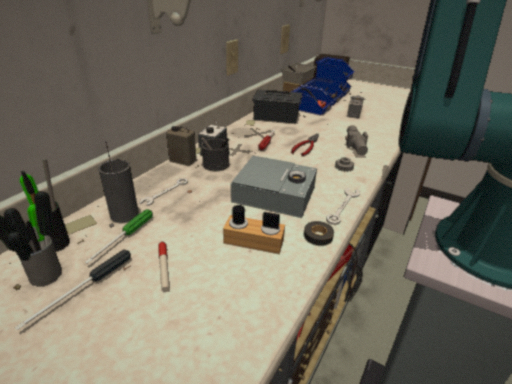

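View pics/side0.png

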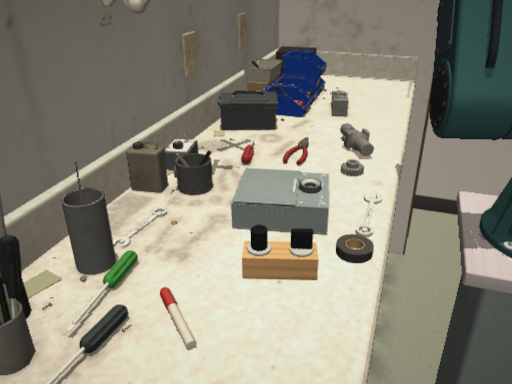

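View pics/wrist0.png

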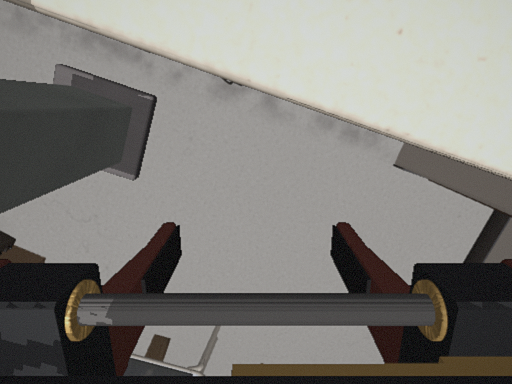

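The side view shows the rack at about (280,260), with the round bow at (258,238), the flat bow at (302,240) and the lock ring at (311,185). The scene view shows the flat bow at (271,221) and the lock at (297,177). I'll enlarge both.

```bash
cat > h.py <<'E'
from bench import *
import cv2, numpy as np
from scipy.spatial.transform import Rotation as Rn
def cam(n,o=None):
    c=camera_info(n)
    if n!='wrist': return c['K'],c['R'],c['t']
    T=np.eye(4);T[:3,:3]=Rn.from_quat(o['tcp_rot']).as_matrix();T[:3,3]=o['position']
    M=np.linalg.inv(T@c['hand_eye']);return c['K'],M[:3,:3],M[:3,3]
def onz(C,uv,z):
    K,R,t=C;d=R.T@np.linalg.inv(K)@np.array([uv[0],uv[1],1.]);c=-R.T@t
    return c+d*(z-c[2])/d[2]
def proj(C,X):
    K,R,t=C;p=(R@np.atleast_2d(X).T).T+t;p=p@K.T;return p[:,:2]/p[:,2:]
def crop(src,dst,x0,y0,x1,y1,s):
    im=cv2.imread(src)[y0:y1,x0:x1];cv2.imwrite(dst,cv2.resize(im,None,fx=s,fy=s,interpolation=cv2.INTER_CUBIC))
def st():
    o=get_obs();R=Rn.from_quat(o['tcp_rot']).as_matrix()
    print('t',round(o['time_s'],2),'p',np.round(o['position']*1e3,1),'yaw_y',round(np.degrees(np.arctan2(R[1,1],R[0,1])),2),'z',np.round(R[:,2],4),'F',np.round(o['wrist_force'],1),'M',np.round(o['moment'],2),'g',round(o['grip_width']*88,1));return o
E
python3 - <<'E'
from h import *
crop('pics/side0.png','pics/side0c.png',225,160,345,285,6 and 4.8)
crop('pics/scene0.png','pics/scene0c.png',215,150,325,255,5.5)
E
```

```text
(no output)
```

View pics/side0c.png

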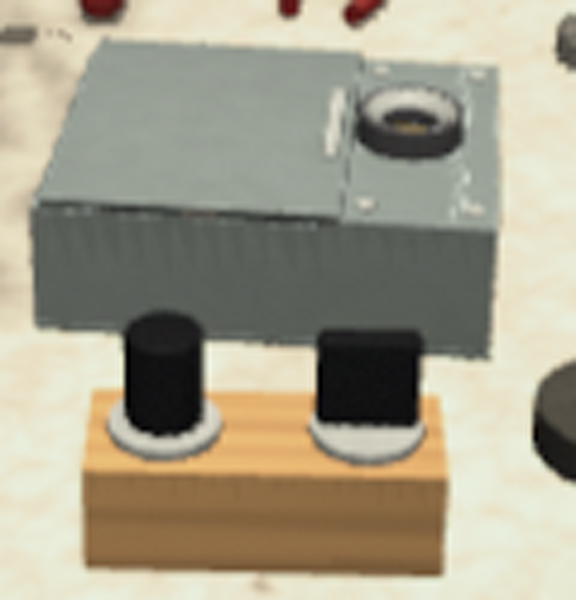

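View pics/scene0c.png

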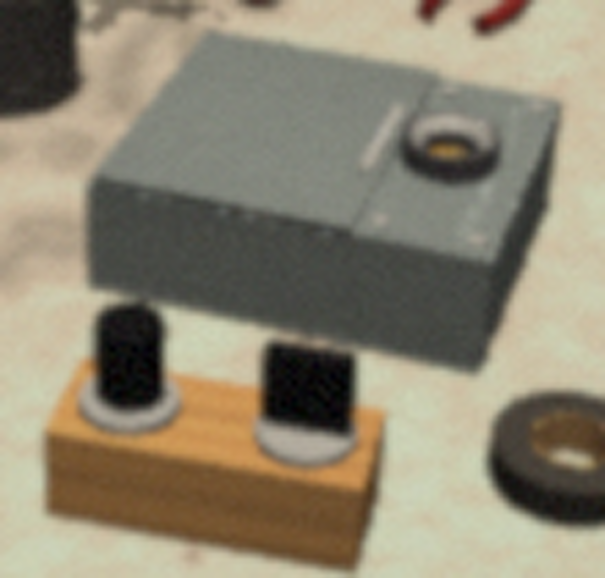

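```bash
cat > fit0.py <<'E'
from h import *
from scipy.optimize import least_squares
S=lambda u,v:(225+u/4.8,160+v/4.8)
C=lambda u,v:(215+u/5.5,150+v/5.5)
cs,cc=cam('side'),cam('scene')
box=[((-92.5,-75,60),S(497,67),C(560,102)),((-92.5,75,60),S(497,228),C(491,262)),((92.5,75,60),S(35,207),C(92,183)),((92.5,-75,60),S(103,40),C(207,33)),
((-92.5,75,0),S(490,356),C(480,371)),((92.5,75,0),S(36,328),C(92,287)),((-55,0,73.5),S(410,118),C(450,140))]
rack=[((-62,25,42),S(446,477),C(362,488)),((62,25,42),S(85,472),C(48,433)),((-62,-25,42),S(440,398),C(383,412)),((62,-25,42),S(92,391),C(80,365)),((-62,25,0),S(443,574),C(357,568)),((62,25,0),S(86,567),C(47,513))]
def fit(pts,nm):
    P=np.array([p[0] for p in pts])/1e3
    def w(q):return np.c_[P[:,:2]@np.array([[np.cos(q[2]),np.sin(q[2])],[-np.sin(q[2]),np.cos(q[2])]])+q[:2],P[:,2]]
    def r(q):
        X=w(q);return np.r_[(proj(cs,X)-[p[1] for p in pts]).ravel(),(proj(cc,X)-[p[2] for p in pts]).ravel()]
    s=least_squares(r,[.5,.2,0],loss='soft_l1',method='trf');print(nm,s.x[:2]*1e3,np.degrees(s.x[2]));print(r(s.x).reshape(2,-1,2).round(1).tolist());return s.x
fit(box,'box');fit(rack,'rack')
# flat key bow top centre z=42+41=83mm: edges
print(onz(cs,S(369,337),.083),onz(cc,C(310,349),.083))
print('mouth',onz(cs,S(411,110),.0735),onz(cc,C(452,130),.0735))
E
python3 fit0.py
```

```text
box [500.44774355  68.67577497] 10.928488503889703
[[[1.4, 0.0], [1.1, 0.9], [-0.7, -1.1], [-1.8, 0.8], [0.5, 1.5], [0.0, 0.5], [0.9, -1.8]], [[0.8, -0.9], [0.3, -0.5], [-1.4, -1.9], [-1.0, -0.7], [-0.2, 0.6], [-1.1, -0.5], [0.3, -1.7]]]
rack [450.47758947 257.59915477] 17.10186960445486
[[[1.2, 0.2], [-0.3, 0.1], [0.0, -0.7], [0.1, -0.2], [0.5, 0.8], [0.0, 1.1]], [[0.1, -0.5], [-1.2, -0.7], [0.4, -1.4], [-0.0, -2.1], [-0.3, 0.4], [-0.6, 0.0]]]
[0.4176371  0.24966963 0.083     ] [0.41559069 0.24939594 0.083     ]
mouth [0.44755408 0.05912326 0.0735    ] [0.44659079 0.05778744 0.0735    ]
```

```bash
python3 -c "
from h import *
st()"; python3 -m jog '[[0,0,0,29,40,0,-1],[0,0,0,29,40,0,-1],[0,0,0,29,40,0,-1],[0,0,0,29,40,0,-1],[0,0,0,29,40,0,-1],[0,0,0,29,40,0,-1],[0,0,0,29,40,0,-1],[0,0,0,29,40,0,-1]]' 20
python3 -c "
from h import *
st()"
```

```text
t 0.15 p [ 191.3 -568.1  222. ] yaw_y -71.39 z [-3.0e-04  1.4e-03 -1.0e+00] F [-0.8  0.3  0.3] M [-0.   -0.01  0.05] g 88.4
time_s: 0.95
position: [0.4222, -0.246, 0.2203]
tcp_rot: [0.988, 0.156, -0.0, 0.0]
wrist_force: [1.2, -1.3, 0.3]
grip_width: 1.001
t 0.95 p [ 422.2 -246.   220.3] yaw_y -72.04 z [-9.e-04 -6.e-04 -1.e+00] F [ 1.2 -1.3  0.3] M [ 0.02 -0.01  0.03] g 88.1
```

```bash
python3 -m jog '[[0,0,0,0,50,0,-1],[0,0,0,0,50,0,-1],[0,0,0,0,50,0,-1],[0,0,0,0,50,0,-1],[0,0,0,0,50,0,-1],[0,0,0,0,50,0,-1],[0,0,0,0,50,0,-1],[0,0,0,0,50,0,-1],[0,0,0,0,50,0,-1],[0,0,0,-4,45,0,-1]]' 20
python3 -c "
from h import *
o=st();print(o['joint_positions'].round(2))
cv2.imwrite('pics/w1.png',grab_frame('wrist')[:,:,::-1])
C=cam('wrist',o)
print(proj(C,[[.4165,.2475,.083],[.447,.0585,.0735]]))"
```

```text
time_s: 1.95
position: [0.4188, 0.2514, 0.2206]
tcp_rot: [0.988, 0.156, 0.002, 0.001]
wrist_force: [0.9, -0.5, -0.1]
grip_width: 1.004
t 1.95 p [418.8 251.4 220.6] yaw_y -72.06 z [ 0.0049 -0.0014 -1.    ] F [ 0.9 -0.5 -0.1] M [-0.05 -0.06 -0.  ] g 88.3
[ 0.4   0.2   1.75 -0.    1.19  1.66]
[[256.9273637  185.60134014]
 [432.18806622 209.32808813]]
```

View pics/w1.png

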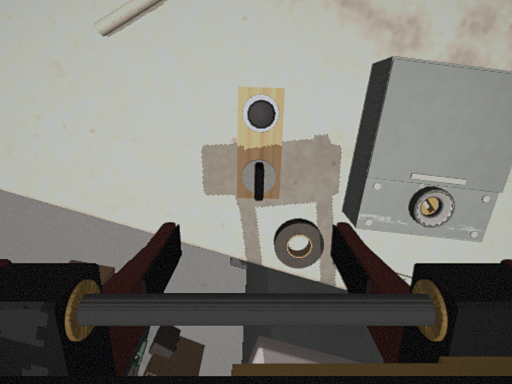

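```bash
python3 -c "
from h import *
crop('pics/w1.png','pics/w1a.png',225,80,300,210,4.6)
crop('pics/w1.png','pics/w1b.png',340,160,512,245,4.6)"
```

```text
(no output)
```

View pics/w1a.png

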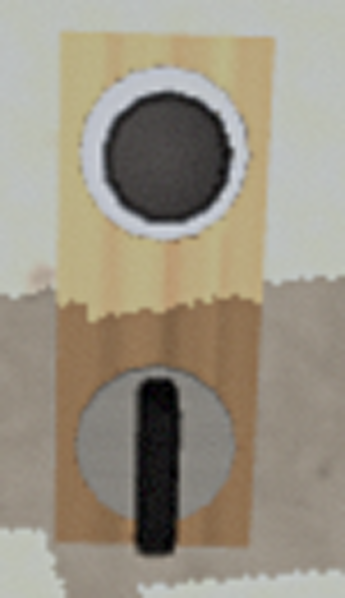

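View pics/w1b.png

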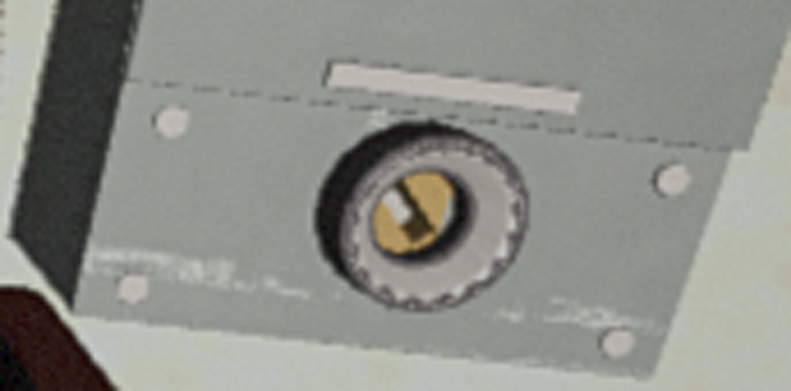

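```bash
cat > w1.py <<'E'
from h import *
from scipy.optimize import least_squares
o=get_obs();C=cam('wrist',o)
U=lambda u,v:(225+u/4.6,80+v/4.6)
print('collar',onz(C,U(155,443.5),.047)*1e3)
for a in [(137,553),(178,553),(157.5,553)]: print('bowtop end',onz(C,U(*a),.083)*1e3)
# rack top corners
q=[U(60,32),U(274,38),U(248,546),U(55,541)]
c=[onz(C,p,.042)*1e3 for p in q];print(np.round(c,1))
m=np.mean(c,0);d=(c[0]+c[1]-c[2]-c[3]);print('rack',m,np.degrees(np.arctan2(d[1],d[0])),np.linalg.norm(d)/2)
V=lambda u,v:(340+u/4.6,160+v/4.6)
print('rim',onz(C,V(435,218),.0735)*1e3)
print('plug',onz(C,V(415,212),.06)*1e3)
a,b=onz(C,V(400,185),.06),onz(C,V(425,235),.06);print('slot dir',np.degrees(np.arctan2(*(b-a)[1::-1])))
s=[onz(C,V(*p),.06) for p in [(172,122),(672,180),(617,343),(132,289)]]
for i,j in [(0,1),(3,2),(0,3),(1,2)]: print(np.degrees(np.arctan2(*(s[j]-s[i])[1::-1])))
a,b=onz(C,V(128,80),.06),onz(C,V(748,150),.06);print('lidedge',np.degrees(np.arctan2(*(b-a)[1::-1])),a,b)
E
python3 w1.py
```

```text
collar [417.57113572 253.00092315  47.        ]
bowtop end [400.17128533 251.80276827  83.        ]
bowtop end [403.03918521 243.02779336  83.        ]
bowtop end [401.60529696 247.41509206  83.        ]
[[502.3 304.   42. ]
 [516.4 256.5  42. ]
 [398.3 221.6  42. ]
 [384.3 268.9  42. ]]
rack [450.3475318  262.74553789  42.        ] 16.49634911024219 123.13695027527329
rim [449.59747977  64.86937158  73.5       ]
plug [447.66767326  60.8252592   60.        ]
slot dir -129.7009863957752
-78.6760624526608
-78.61850395583124
-168.8630072979747
-168.43150297254837
lidedge -78.45544543887493 [0.4563219  0.14055498 0.06      ] [ 0.48663493 -0.00784754  0.06      ]
```

```bash
python3 -m jog '[[0,0,-1,0,0,-30,-1],[0,0,0,-1,1,-30,-1],[0,0,0,0,0,-30,-1],[0,0,0,0,0,0,-1]]' 20
python3 -c "
from h import *
o=st()
cv2.imwrite('pics/w2.png',grab_frame('wrist')[:,:,::-1])
C=cam('wrist',o)
print(proj(C,[[.418,.2525,.083],o['position']]))
crop('pics/w2.png','pics/w2a.png',190,90,330,240,4)
"
```

```text
time_s: 2.4
position: [0.4166, 0.2635, 0.1292]
tcp_rot: [0.988, 0.153, 0.005, -0.002]
wrist_force: [-1.1, 0.4, 0.2]
grip_width: 1.004
t 2.4 p [416.6 263.5 129.2] yaw_y -72.44 z [ 0.0084  0.0059 -0.9999] F [-1.1  0.4  0.2] M [-0.05  0.03 -0.01] g 88.3
[[268.84562444 216.37515441]
 [253.25313654 240.88419909]]
```

View pics/w2a.png

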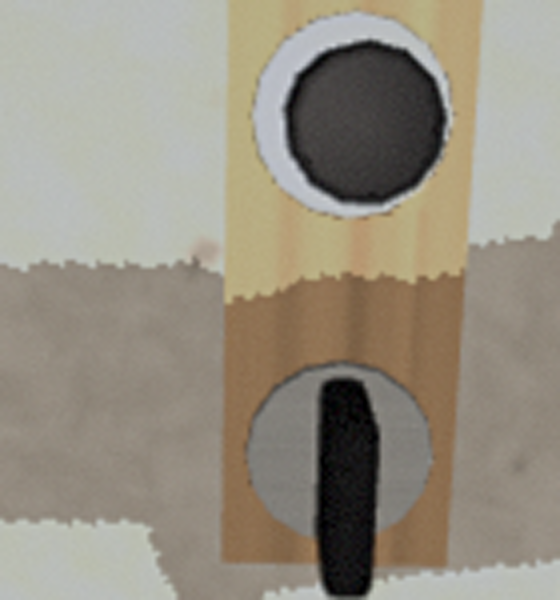

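Run:
```python
from h import *
o=st();C=cam('wrist',o)
U=lambda u,v:(190+u/4,90+v/4)
print('collar',onz(C,U(339,452),.047)*1e3)
k=onz(C,U(344,597),.083)*1e3;print('bow end',k, k+18*np.array([np.cos(.295),np.sin(.295),0]))
a,b=onz(C,U(222,562),.042),onz(C,U(231,60),.042)
print('rack dir',np.degrees(np.arctan2(*(b-a)[1::-1])))
a,b=onz(C,U(447,566),.042),onz(C,U(480,60),.042)
print('rack dir',np.degrees(np.arctan2(*(b-a)[1::-1])))
```

```text
t 2.45 p [417.9 264.  130.9] yaw_y -72.45 z [ 0.0108  0.0071 -0.9999] F [0.4 0.4 0.9] M [-0.01  0.02  0.03] g 88.3
collar [419.63161872 246.33184085  47.        ]
bow end [403.09043569 241.9572749   83.        ] [420.31287426 247.1905922   83.        ]
rack dir 16.05961862146826
rack dir 16.39345839058999
```

```bash
python3 -m jog '[[-0.4,0.6,-1,2,-17,0,-1],[0,0,0,0,0,0,-1],[0,0,0,0,0,0,-1]]' 20
python3 -c "
from h import *
o=st()
cv2.imwrite('pics/w3.png',grab_frame('wrist')[:,:,::-1])
st()
C=cam('wrist',o)
print(proj(C,[[.420,.247,.083],o['position']]))
crop('pics/w3.png','pics/w3a.png',190,100,330,250,4)
"
```

```text
time_s: 2.75
position: [0.4223, 0.2472, 0.1344]
tcp_rot: [0.99, 0.143, 0.002, -0.001]
wrist_force: [0.7, 0.6, -1.0]
grip_width: 1.0
t 2.75 p [422.3 247.2 134.4] yaw_y -73.52 z [ 0.0042  0.0019 -1.    ] F [ 0.7  0.6 -1. ] M [ 0.03  0.03 -0.05] g 88.0
t 2.8 p [422.4 247.3 134.5] yaw_y -73.5 z [ 0.0046  0.0019 -1.    ] F [0.9 1.1 1. ] M [-0.05 -0.02  0.04] g 87.9
[[253.29969041 213.92721702]
 [253.27129887 240.93296681]]
```

View pics/w3a.png

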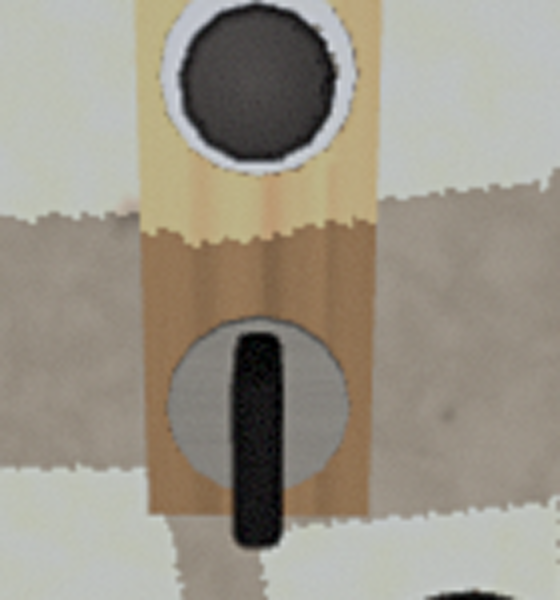

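Run:
```python
from h import *
o=st();C=cam('wrist',o)
U=lambda u,v:(190+u/4,100+v/4)
print('collar',onz(C,U(258,404),.047)*1e3)
k=onz(C,U(258,548),.083)*1e3;print('bow end',k, k+18*np.array([np.cos(.29),np.sin(.29),0]))
print(o['joint_positions'])
```

```text
t 2.8 p [422.4 247.3 134.5] yaw_y -73.5 z [ 0.0046  0.0019 -1.    ] F [0.9 1.1 1. ] M [-0.05 -0.02  0.04] g 87.9
collar [418.98961377 245.97237666  47.        ]
bow end [402.42232859 240.91420937  83.        ] [419.67071834 246.06134942  83.        ]
[ 3.88431028e-01  3.05452777e-01  1.85213944e+00 -2.60448326e-05
  9.79006372e-01  1.67123260e+00]
```

```bash
python3 -m jog '[[-0.1,0.2,0,-3,-1,-25,-1],[0,0,0,0,0,-25,-1],[0,0,0,0,0,0,-1]]' 20
python3 -c "
from h import *
o=st()"
```

```text
time_s: 3.1
position: [0.4226, 0.2485, 0.087]
tcp_rot: [0.99, 0.144, 0.005, -0.001]
wrist_force: [0.4, -0.1, 0.4]
grip_width: 0.997
t 3.1 p [422.6 248.5  87. ] yaw_y -73.49 z [ 0.0094  0.0042 -0.9999] F [ 0.4 -0.1  0.4] M [ 0.04  0.12 -0.04] g 87.8
```

```bash
python3 -m jog '[[-0.2,0.5,0,-3,-2.5,-18,-1],[-0.1,0.2,0,-1,-1,-8,-1],[0,0,0,0,0,0,-1]]' 20
python3 -c "
from h import *
o=st()"
```

```text
time_s: 3.4
position: [0.4207, 0.2466, 0.0635]
tcp_rot: [0.99, 0.144, 0.001, -0.0]
wrist_force: [0.2, -1.1, -0.2]
grip_width: 1.001
t 3.4 p [420.7 246.6  63.5] yaw_y -73.45 z [ 1.1e-03  9.0e-04 -1.0e+00] F [ 0.2 -1.1 -0.2] M [-0.03 -0.02  0.02] g 88.1
```

```bash
python3 -m jog '[[0,0.1,0,-1.5,-0.5,-12,-1],[0,0,0,0,0,0,-1]]' 20
python3 -c "
from h import *
o=st()
cv2.imwrite('pics/w4.png',grab_frame('wrist')[:,:,::-1])
"
```

```text
time_s: 3.6
position: [0.4205, 0.2469, 0.0525]
tcp_rot: [0.99, 0.144, 0.001, -0.001]
wrist_force: [0.3, -0.1, -0.5]
grip_width: 0.997
t 3.6 p [420.5 246.9  52.5] yaw_y -73.44 z [ 0.0023  0.0023 -1.    ] F [ 0.3 -0.1 -0.5] M [-0.03  0.01 -0.03] g 87.7
```

View pics/w4.png

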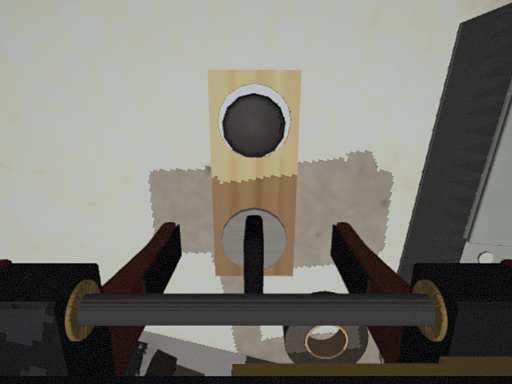

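```bash
python3 -m jog '[[-0.1,0.1,0,-0.5,-0.5,-0.5,0],[0,0,0,0,0,0,0.5],[0,0,0,0,0,0,1],[0,0,0,0,0,0,1],[0,0,0,0,0,0,1],[0,0,0,0,0,0,1]]' 30
python3 -c "
from h import *
o=st()
"
```

```text
time_s: 4.25
position: [0.4218, 0.2471, 0.0539]
tcp_rot: [0.99, 0.144, 0.002, -0.001]
wrist_force: [-0.7, 0.4, 0.3]
grip_width: 0.49
t 4.25 p [421.8 247.1  53.9] yaw_y -73.44 z [ 0.0041  0.0019 -1.    ] F [-0.7  0.4  0.3] M [ 0.02  0.04 -0.01] g 43.2
```

```bash
python3 -m jog '[[-0.1,0.2,0,-1.5,-0.8,-1.5,1],[0,0,0,0,0,-0.2,1],[0,0,0,0,0,-0.2,1],[0,0,0,0,0,-0.2,1],[0,0,0,0,0,0,1],[0,0,0,0,0,0,1]]' 30
python3 -c "
from h import *
o=st()
"
```

```text
time_s: 4.85
position: [0.42, 0.2463, 0.0516]
tcp_rot: [0.99, 0.144, -0.0, 0.0]
wrist_force: [0.7, 0.3, -0.1]
grip_width: 0.113
t 4.85 p [420.  246.3  51.6] yaw_y -73.44 z [-0. -0. -1.] F [ 0.7  0.3 -0.1] M [ 0.01  0.04 -0.03] g 9.9
```

```bash
python3 -m jog '[[0,0,0,0,0,2,1],[0,0,0,0,0,10,1],[0,0,0,0,0,15,1],[0,0,0,0,0,20,1],[0,0,0,0,0,25,1],[0,0,0,0,0,15,1],[0,0,0,0,0,0,1]]' 30
python3 -c "
from h import *
o=st()
cv2.imwrite('pics/w5.png',grab_frame('wrist')[:,:,::-1])
cv2.imwrite('pics/s5.png',grab_frame('side')[:,:,::-1])
crop('pics/s5.png','pics/s5a.png',215,120,365,290,3.5)
"
```

```text
time_s: 5.55
position: [0.4191, 0.2458, 0.1442]
tcp_rot: [0.99, 0.144, -0.0, 0.0]
wrist_force: [-0.1, -0.1, -0.5]
grip_width: 0.11
t 5.55 p [419.1 245.8 144.2] yaw_y -73.44 z [-8.e-04 -5.e-04 -1.e+00] F [-0.1 -0.1 -0.5] M [-0.02 -0.07  0.01] g 9.7
```

View pics/w5.png

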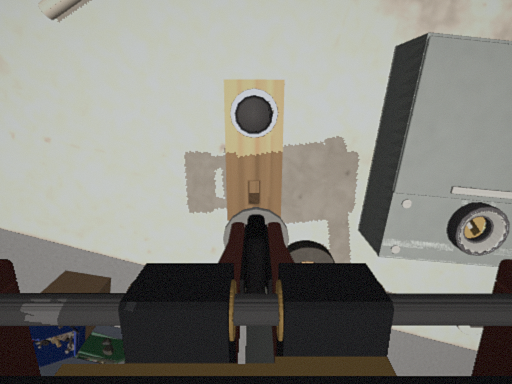

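View pics/s5a.png

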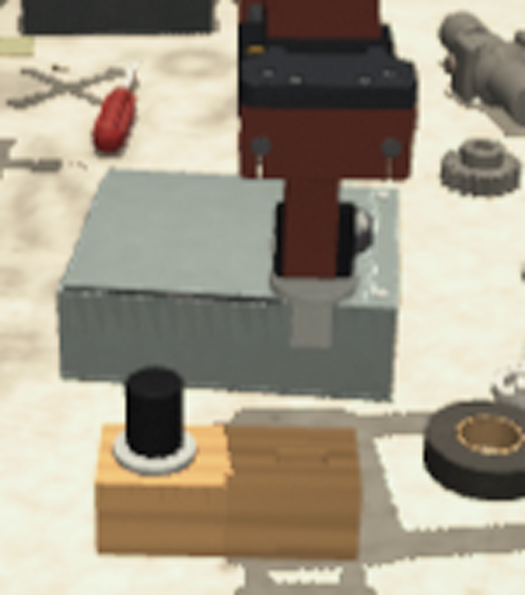

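```bash
python3 -m jog '[[0,0,0,-4,-35,3,1],[0,0,0,-5,-35,3,1],[0,0,0,-5,-35,3,1],[0,0,0,-5,-35,3,1],[0,0,0,-5,-35,3,1],[0,0,0,-4,-25,0,1],[0,0,0,0,0,0,1],[0,0,0,0,0,0,1],[0,0,0,0,0,0,1]]' 30
python3 -c "
from h import *
o=st()
cv2.imwrite('pics/w6.png',grab_frame('wrist')[:,:,::-1])
st()
C=cam('wrist',o)
print(proj(C,[[.448,.061,.0735]]))
crop('pics/w6.png','pics/w6a.png',150,90,350,250,4)
"
```

```text
time_s: 6.55
position: [0.3828, 0.0401, 0.1506]
tcp_rot: [0.989, 0.145, -0.008, -0.001]
wrist_force: [-0.0, -0.7, -0.4]
grip_width: 0.111
t 6.55 p [382.8  40.1 150.6] yaw_y -73.34 z [-0.0162 -0.0012 -0.9999] F [-0.  -0.7 -0.4] M [ 0.02 -0.01  0.05] g 9.8
t 6.6 p [382.9  40.3 150.6] yaw_y -73.3 z [-0.0162 -0.0012 -0.9999] F [ 0.1 -0.2 -1.1] M [ 0.03 -0.04 -0.  ] g 10.1
[[252.40825678 113.17399728]]
```

View pics/w6a.png

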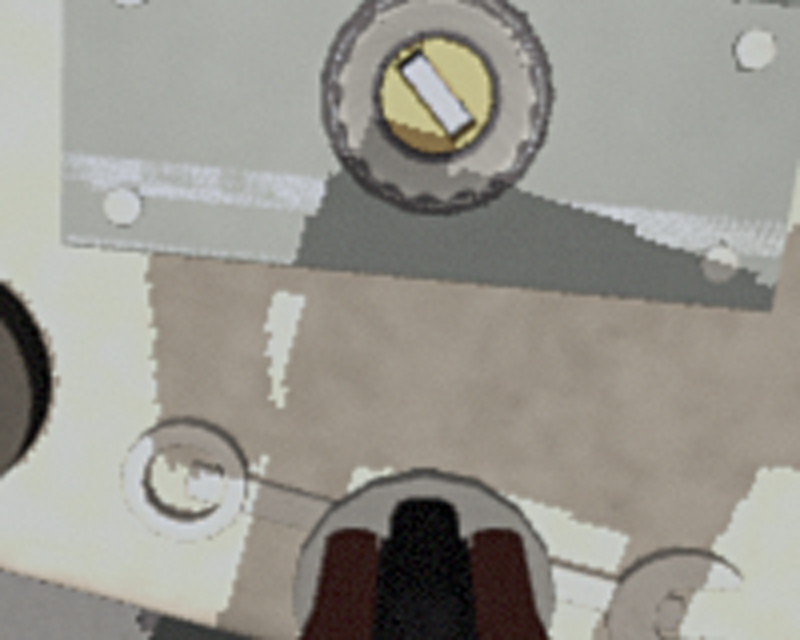

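Run:
```python
from h import *
crop('pics/w6.png','pics/w6b.png',225,85,295,147,11)
```

```text
(no output)
```

View pics/w6b.png

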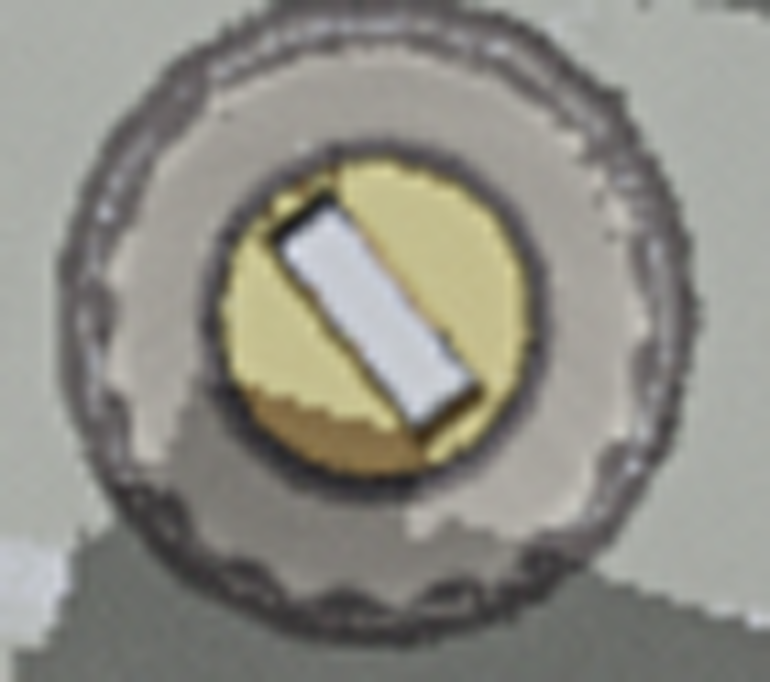

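```bash
cat > w6.py <<'E'
from h import *
o=get_obs();C=cam('wrist',o)
U=lambda u,v:(225+u/11,85+v/11)
ang=lambda a,b:np.degrees(np.arctan2(*(b-a)[1::-1]))
f=lambda u,v,z=.06:onz(C,U(u,v),z)
print('edges',ang(f(425,448),f(270,240)),ang(f(482,390),f(335,190)))
c=np.mean([f(*p) for p in [(270,240),(335,190),(425,448),(482,390)]],0)
print('slot centre',c*1e3,'len',np.linalg.norm(f(425,448)-f(270,240))*1e3,'w',np.linalg.norm(f(270,240)-f(335,190))*1e3)
print('floor c',f(376,318)*1e3,'dia',np.linalg.norm(f(218,318)-f(532,318))*1e3)
print('rim c',f(378,322,.0735)*1e3,'dia',np.linalg.norm(f(62,322,.0735)-f(692,322,.0735))*1e3)
V=lambda u,v:(150+u/4,90+v/4)
g=lambda u,v:onz(C,V(u,v),.06)
print('box front edge',ang(g(772,308),g(62,244))-90, ang(g(722,262),g(123,207))-90)
# key collar: predicted vs seen
T=o['position'];print('collar bottom proj',(proj(C,[[T[0],T[1],T[2]-.0095],[T[0],T[1],T[2]-.0045]])-[150,90])*4)
E
python3 w6.py
```

```text
edges 54.17958561450235 54.119355185051624
slot centre [448.44569764  55.68619077  60.        ] len 18.626741126402493 w 5.8526082371254065
floor c [448.38808616  55.86547456  60.        ] dia 22.892586626481073
rim c [448.78317517  55.94110624  73.5       ] dia 43.472392518796426
box front edge 11.499648567482026 11.449200716927223
collar bottom proj [[413.78248109 575.71567858]
 [413.4139854  590.11494417]]
```

```bash
cat >> w6.py <<'E'
R=Rn.from_quat(o['tcp_rot']).as_matrix()
th=np.linspace(0,2*np.pi,73)
for dz in (.0046,.0096):
    P=T+(np.c_[.02*np.cos(th),.02*np.sin(th),0*th+dz])@R.T
    q=(proj(C,P)-[150,90])*4;print(dz,'u',q[:,0].min(),q[:,0].max(),'vtop',q[:,1].min())
E
python3 w6.py | tail -2
python3 -c "
from h import *
crop('pics/w6.png','pics/w6c.png',215,195,300,262,9)"
```

```text
0.0046 u 279.2083890804968 547.4402454095507 vtop 463.29942366518605
0.0096 u 282.9338005103889 544.2313418681017 vtop 452.3313287848114
```

View pics/w6c.png

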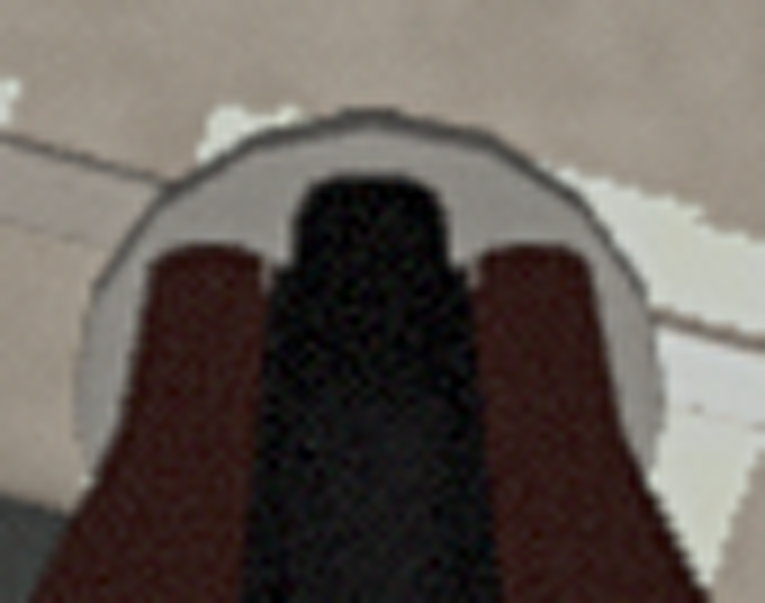

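```bash
python3 -m jog '[[0,-0.4,7.5,6,-7,0,1],[0,-0.3,7.5,6,-7,0,1],[0,-0.2,7.5,6,-7,0,1],[0,0,7.5,5,-7,0,1],[0,0,7.4,4,-7,0,1],[0,0,0,0,0,0,1],[0,0,0,0,0,0,1]]' 30
python3 -c "
from h import *
o=st()"
```

```text
time_s: 7.3
position: [0.4114, 0.0114, 0.1492]
tcp_rot: [0.883, 0.469, -0.001, 0.001]
wrist_force: [-0.7, -0.3, -0.7]
grip_width: 0.112
t 7.3 p [411.4  11.4 149.2] yaw_y -34.01 z [-1.0e-04 -2.3e-03 -1.0e+00] F [-0.7 -0.3 -0.7] M [-0.02 -0.07 -0.  ] g 9.8
```

```bash
python3 -m jog '[[0.1,0,-1.9,-2,-7,-7,1],[0,0,0,0,0,-4,1],[0,0,0,0,0,0,1],[0,0,0,0,0,0,1]]' 30
python3 -c "
from h import *
o=st()
cv2.imwrite('pics/w7.png',grab_frame('wrist')[:,:,::-1])
st()
crop('pics/w7.png','pics/w7a.png',170,70,340,265,4)
"
```

```text
time_s: 7.7
position: [0.4081, 0.0055, 0.1367]
tcp_rot: [0.892, 0.451, -0.001, -0.0]
wrist_force: [-0.1, -0.2, -2.2]
grip_width: 0.114
t 7.7 p [408.1   5.5 136.7] yaw_y -36.35 z [-1.7e-03  2.0e-04 -1.0e+00] F [-0.1 -0.2 -2.2] M [-0.04 -0.07 -0.05] g 10.1
t 7.75 p [408.1   5.5 136.7] yaw_y -36.34 z [-1.7e-03  2.0e-04 -1.0e+00] F [ 0.  -0.7 -0.7] M [-0.04 -0.05  0.05] g 10.2
```

View pics/w7a.png

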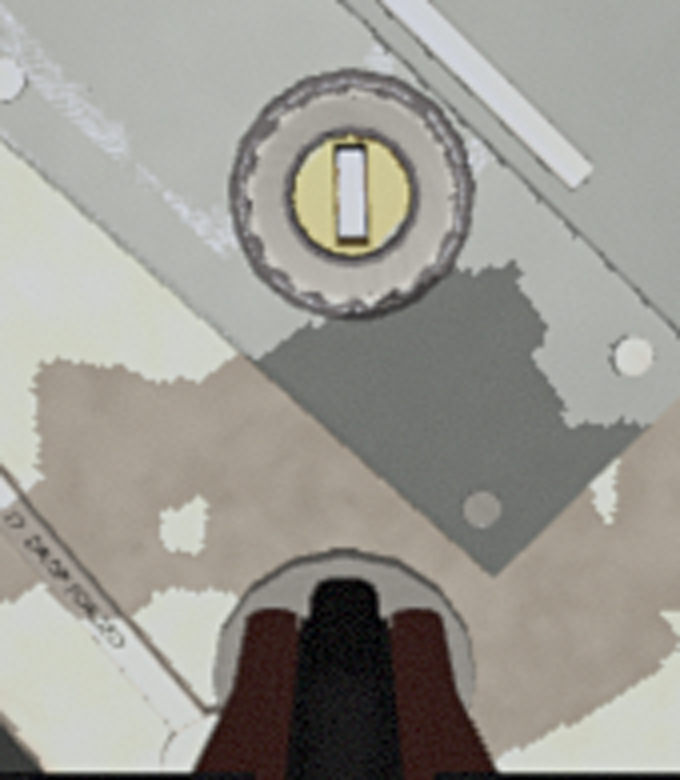

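```bash
python3 -c "
from h import *
crop('pics/w7.png','pics/w7b.png',225,85,290,152,10)
crop('pics/w7.png','pics/w7c.png',215,200,300,265,9)"
```

```text
(no output)
```

View pics/w7b.png

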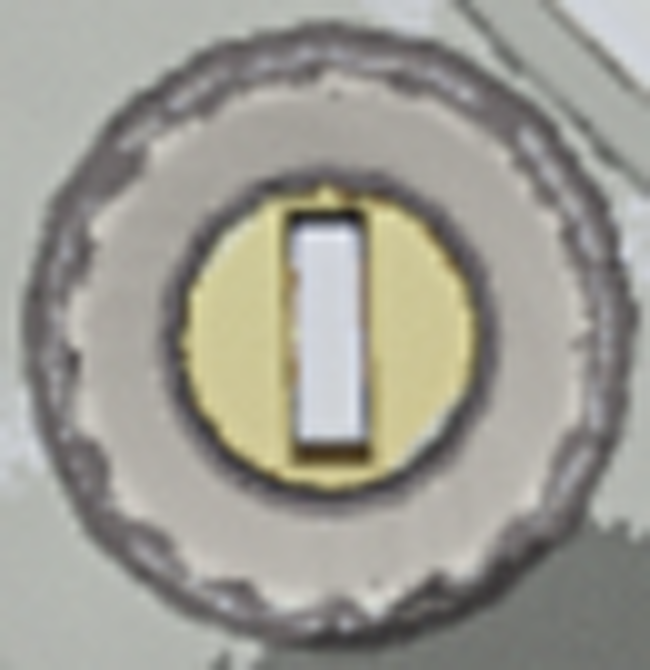

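View pics/w7c.png

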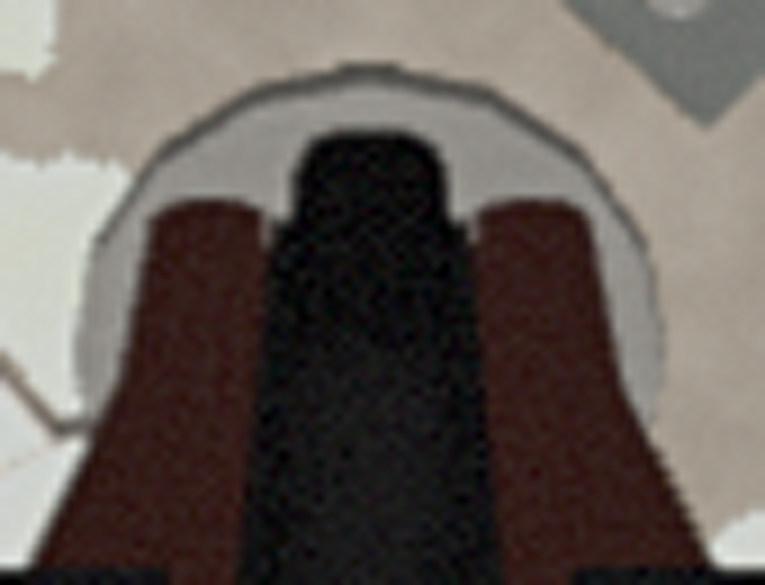

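```bash
cat > w7.py <<'E'
from h import *
o=st();C=cam('wrist',o)
T=o['position'];R=Rn.from_quat(o['tcp_rot']).as_matrix()
U=lambda u,v:(225+u/10,85+v/10)
ang=lambda a,b:np.degrees(np.arctan2(*(b-a)[1::-1]))
f=lambda u,v,z=.06:onz(C,U(u,v),z)
print('edges',ang(f(297,458),f(286,212)),ang(f(371,458),f(363,212)),'key yaw',ang(np.zeros(3),R[:,0]))
c=np.mean([f(*p) for p in [(286,212),(363,212),(297,458),(371,458)]],0)
fl=f(328,340); rim=f(330,332,.0735)
from scipy.optimize import fsolve
th=np.linspace(0,2*np.pi,181)
def sil(k):
    r=[]
    for dz in (.0046,.0096):
        P=T+(np.c_[k[0]+.02*np.cos(th),k[1]+.02*np.sin(th),0*th+dz])@R.T;r.append(proj(C,P))
    return [ (r[0][:,0].min()+r[0][:,0].max())/2-256.1, min(r[0][:,1].min(),r[1][:,1].min())-207.2]
k=fsolve(sil,[0,0]);print('key offset seen (tool)',k*1e3)
kw=R[:,:2]@k
for n,p in (('slot',c),('floor',fl),('rim',rim)): print(n,p*1e3,'TCP target',((p-kw)*1e3)[:2],'shift',((p-kw-T)*1e3)[:2])
E
python3 w7.py
```

```text
t 7.75 p [408.1   5.5 136.7] yaw_y -36.34 z [-1.7e-03  2.0e-04 -1.0e+00] F [ 0.  -0.7 -0.7] M [-0.04 -0.05  0.05] g 10.2
edges 56.18682743757681 55.86898890248962 key yaw 53.65833748817777
key offset seen (tool) [-3.52876991  1.64198268]
slot [448.73732332  55.78158813  60.        ] TCP target [449.50585781  59.59704076] shift [41.42552031 54.10288168]
floor [448.49705927  55.62206889  60.        ] TCP target [449.26559376  59.43752152] shift [41.18525626 53.94336244]
rim [449.29655657  56.56453548  73.5       ] TCP target [450.06509106  60.3799881 ] shift [41.98475356 54.88582902]
```

```bash
python3 -m jog '[[0,0,1.5,14,18,0,1],[0,-0.1,0,14,18,0,1],[0,0,0,13,17,0,1],[0,0,0,0,0,-5,1],[0,0,0,0,0,0,1]]' 30
python3 -c "
from h import *
o=st()"
```

```text
time_s: 8.25
position: [0.4499, 0.0599, 0.1318]
tcp_rot: [0.887, 0.462, 0.0, 0.0]
wrist_force: [0.4, -1.5, -1.2]
grip_width: 0.111
t 8.25 p [449.9  59.9 131.8] yaw_y -34.91 z [ 4.e-04 -2.e-04 -1.e+00] F [ 0.4 -1.5 -1.2] M [ 0.   -0.05 -0.02] g 9.8
```

```bash
python3 -m jog '[[0,0,0,0,0,-10,1],[0,0,0,0,0,-2,1],[0,0,0,0,0,0,1]]' 30
python3 -c "
from h import *
o=st()
for n in ('side','scene'):
    cv2.imwrite('pics/%s8.png'%n,grab_frame(n)[:,:,::-1])
st()
crop('pics/side8.png','pics/side8a.png',275,130,350,215,7)
crop('pics/scene8.png','pics/scene8a.png',260,125,335,205,7)
"
```

```text
time_s: 8.55
position: [0.4479, 0.0586, 0.1184]
tcp_rot: [0.887, 0.462, -0.001, -0.0]
wrist_force: [0.9, 0.1, -0.1]
grip_width: 0.117
t 8.55 p [447.9  58.6 118.4] yaw_y -34.97 z [-1.6e-03 -6.0e-04 -1.0e+00] F [ 0.9  0.1 -0.1] M [-0.06 -0.05  0.  ] g 10.3
t 8.65 p [448.1  58.6 118.7] yaw_y -34.97 z [-1.5e-03 -6.0e-04 -1.0e+00] F [ 0.4  0.1 -1.8] M [-0.07 -0.03  0.01] g 9.8
```

View pics/side8a.png

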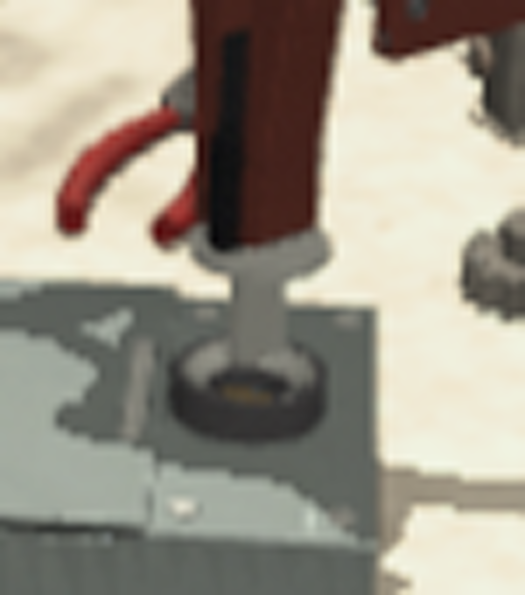

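View pics/scene8a.png

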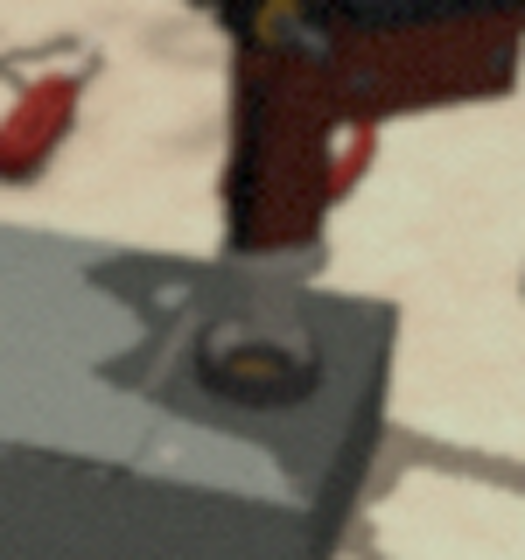

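```bash
python3 -m jog '[[0,-0.1,0.1,2.2,1.5,-2,1],[0,0,0,0,0,-2,1],[0,0,0,0,0,0,1]]' 30
python3 -c "
from h import *
o=st()"
```

```text
time_s: 8.95
position: [0.4507, 0.0598, 0.1147]
tcp_rot: [0.887, 0.462, 0.0, 0.001]
wrist_force: [0.6, -0.1, -1.2]
grip_width: 0.114
t 8.95 p [450.7  59.8 114.7] yaw_y -34.91 z [ 1.3e-03 -6.0e-04 -1.0e+00] F [ 0.6 -0.1 -1.2] M [-0.03  0.02 -0.01] g 10.0
```

```bash
python3 -m jog '[[0,0,0,-0.4,0.2,-4,1],[0,0,0,0,0,-3,1],[0,0,0,0,0,0,1]]' 30
python3 -c "
from h import *
o=st()
for n in ('side','scene'):
    cv2.imwrite('pics/%s9.png'%n,grab_frame(n)[:,:,::-1])
st()
crop('pics/side9.png','pics/side9a.png',275,130,350,215,7)
crop('pics/scene9.png','pics/scene9a.png',260,125,335,205,7)
"
```

```text
time_s: 9.25
position: [0.4504, 0.0601, 0.1073]
tcp_rot: [0.887, 0.463, 0.001, 0.001]
wrist_force: [0.1, 0.2, -1.0]
grip_width: 0.113
t 9.25 p [450.4  60.1 107.3] yaw_y -34.9 z [ 1.8e-03 -6.0e-04 -1.0e+00] F [ 0.1  0.2 -1. ] M [-0.06 -0.02  0.01] g 10.0
t 9.35 p [450.6  60.1 107.5] yaw_y -34.9 z [ 2.e-03 -7.e-04 -1.e+00] F [ 0.3 -0.  -1.5] M [-0.04 -0.02  0.02] g 9.6
```

View pics/side9a.png

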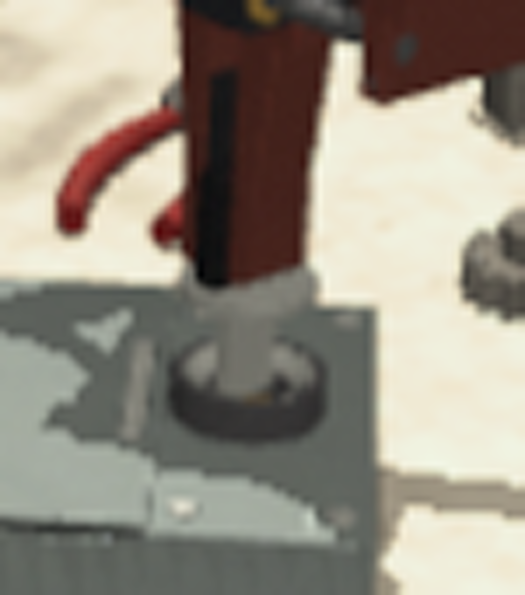

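View pics/scene9a.png

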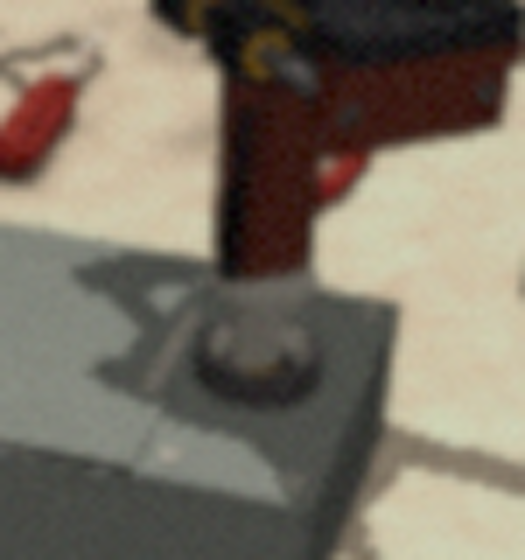

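```bash
python3 -m jog '[[0,-0.1,0,-0.4,0,-2,1],[0,0,0,0,0,-1.5,1],[0,0,0,0,0,-1,1]]' 30
python3 -c "
from h import *
o=st()"
```

```text
time_s: 9.65
position: [0.4504, 0.0601, 0.1029]
tcp_rot: [0.887, 0.463, 0.002, 0.001]
wrist_force: [-0.3, 0.5, 0.3]
grip_width: 0.11
t 9.65 p [450.4  60.1 102.9] yaw_y -34.9 z [ 4.6e-03 -6.0e-04 -1.0e+00] F [-0.3  0.5  0.3] M [-0.06 -0.05 -0.05] g 9.7
```

```bash
python3 -m jog '[[0,0.25,0,-0.2,0,-1,1],[0,0,0,0,0,-1,1],[0,0,0,0,0,-1,1]]' 30
python3 -c "
from h import *
o=st()"
```

```text
time_s: 9.95
position: [0.4501, 0.06, 0.0997]
tcp_rot: [0.887, 0.463, -0.0, 0.0]
wrist_force: [-0.8, -0.6, -1.0]
grip_width: 0.114
t 9.95 p [450.1  60.   99.7] yaw_y -34.89 z [-4.e-04 -8.e-04 -1.e+00] F [-0.8 -0.6 -1. ] M [-0.21  0.06  0.01] g 10.1
```

```bash
python3 -m jog '[[0,0,0,0,0,-1,1],[0,0,0,0,0,-1,1]]' 30
python3 -c "
from h import *
o=st()"
```

```text
time_s: 10.15
position: [0.45, 0.0599, 0.0975]
tcp_rot: [0.887, 0.463, -0.001, 0.0]
wrist_force: [0.0, -0.4, -1.9]
grip_width: 0.114
t 10.15 p [450.   59.9  97.5] yaw_y -34.89 z [-7.e-04 -1.e-03 -1.e+00] F [ 0.  -0.4 -1.9] M [-0.02  0.02  0.04] g 10.0
```

```bash
python3 -m jog '[[0,0,0,0,0,-1.5,1],[0,0,0,0,0,-1.5,1],[0,0,0,0,0,-1.5,1]]' 30
python3 -c "
from h import *
o=st()"
```

```text
time_s: 10.45
position: [0.45, 0.0599, 0.0927]
tcp_rot: [0.887, 0.463, -0.0, 0.0]
wrist_force: [-0.7, -0.9, 2.4]
grip_width: 0.112
t 10.45 p [450.   59.9  92.7] yaw_y -34.89 z [-5.e-04 -1.e-03 -1.e+00] F [-0.7 -0.9  2.4] M [-0.07  0.13  0.04] g 9.9
```

```bash
python3 -m jog '[[0,0,0,0,0,-1.5,1],[0,0,0,0,0,-1.5,1],[0,0,0,0,0,-1.5,1]]' 30
python3 -c "
from h import *
o=st()"
python3 -m jog '[[0,0,0,0,0,-1.5,1],[0,0,0,0,0,-1,1]]' 30
python3 -c "
from h import *
o=st()"
```

```text
time_s: 10.75
position: [0.45, 0.0599, 0.0881]
tcp_rot: [0.887, 0.463, -0.0, 0.0]
wrist_force: [-0.6, -0.0, 3.3]
grip_width: 0.113
t 10.75 p [450.   59.9  88.1] yaw_y -34.88 z [-4.e-04 -1.e-03 -1.e+00] F [-0.6 -0.   3.3] M [-0.08  0.18  0.02] g 10.0
time_s: 10.95
position: [0.45, 0.0599, 0.0856]
tcp_rot: [0.887, 0.463, -0.0, 0.0]
wrist_force: [-1.2, 0.2, 3.4]
grip_width: 0.113
t 10.95 p [450.   59.9  85.6] yaw_y -34.88 z [-5.0e-04 -1.1e-03 -1.0e+00] F [-1.2  0.2  3.4] M [-0.11  0.23  0.01] g 9.9
```

```bash
python3 -m jog '[[0,0,0,0,0,-0.8,1],[0,0,0,0,0,-0.8,1]]' 30
python3 -c "
from h import *
o=st()"
python3 -m jog '[[0,0,0,0,0,-0.6,1]]' 30
python3 -c "
from h import *
o=st()"
```

```text
time_s: 11.15
position: [0.45, 0.0599, 0.0839]
tcp_rot: [0.887, 0.463, -0.0, 0.0]
wrist_force: [-0.7, 0.2, 3.2]
grip_width: 0.11
t 11.15 p [450.   59.9  83.9] yaw_y -34.88 z [-4.0e-04 -1.1e-03 -1.0e+00] F [-0.7  0.2  3.2] M [-0.1   0.27 -0.02] g 9.7
time_s: 11.25
position: [0.45, 0.0599, 0.0833]
tcp_rot: [0.887, 0.463, -0.0, 0.0]
wrist_force: [-1.8, -1.3, 3.8]
grip_width: 0.113
t 11.25 p [450.   59.9  83.3] yaw_y -34.88 z [-4.0e-04 -1.1e-03 -1.0e+00] F [-1.8 -1.3  3.8] M [-0.13  0.29 -0.02] g 9.9
```

```bash
for i in 1 2 3; do :; done; python3 -m jog '[[0,0,0,0,0,-0.6,1]]' 30
python3 -m jog '[[0,0,0,0,0,-0.5,1]]' 30
python3 -c "
from h import *
o=st()"
```

```text
time_s: 11.35
position: [0.45, 0.0599, 0.083]
tcp_rot: [0.887, 0.463, -0.0, 0.0]
wrist_force: [-3.5, -0.6, 16.2]
grip_width: 0.112
time_s: 11.45
position: [0.4501, 0.0599, 0.083]
tcp_rot: [0.887, 0.463, -0.0, 0.0]
wrist_force: [-3.9, -0.7, 15.0]
grip_width: 0.115
t 11.45 p [450.1  59.9  83. ] yaw_y -34.88 z [-3.0e-04 -1.1e-03 -1.0e+00] F [-3.9 -0.7 15. ] M [-0.08  0.69  0.03] g 10.2
```

```bash
python3 -m jog '[[0,0,0,0,0,-0.5,1]]' 30
python3 -c "
from h import *
o=st()"
```

```text
time_s: 11.55
position: [0.45, 0.0599, 0.083]
tcp_rot: [0.887, 0.463, -0.0, 0.0]
wrist_force: [-3.2, -1.7, 10.8]
grip_width: 0.11
t 11.55 p [450.   59.9  83. ] yaw_y -34.88 z [-2.0e-04 -1.1e-03 -1.0e+00] F [-3.2 -1.7 10.8] M [-0.12  0.52 -0.02] g 9.7
```

```bash
python3 -m jog '[[0,0,-3,0,0,-0.1,1],[0,0,-3,0,0,-0.1,1]]' 30
python3 -c "
from h import *
o=st()"
```

```text
time_s: 11.75
position: [0.4499, 0.0599, 0.0831]
tcp_rot: [0.91, 0.415, -0.0, 0.001]
wrist_force: [-0.6, 0.6, 3.2]
grip_width: 0.117
t 11.75 p [449.9  59.9  83.1] yaw_y -41.02 z [-3.0e-04 -1.2e-03 -1.0e+00] F [-0.6  0.6  3.2] M [-0.09  0.32  0.13] g 10.3
```

```bash
python3 -m jog '[[0,0,-4,0,0,-0.2,1],[0,0,-4,0,0,-0.2,1],[0,0,-4,0,0,-0.1,1]]' 30
python3 -c "
from h import *
o=st()"
python3 -m jog '[[0,0,-4,0,0,-0.2,1],[0,0,-4,0,0,-0.1,1]]' 30
python3 -c "
from h import *
o=st()"
```

```text
time_s: 12.05
position: [0.4503, 0.0594, 0.0831]
tcp_rot: [0.949, 0.314, -0.0, 0.001]
wrist_force: [-1.4, -0.8, 3.7]
grip_width: 0.111
t 12.05 p [450.3  59.4  83.1] yaw_y -53.42 z [ 5.0e-04 -2.3e-03 -1.0e+00] F [-1.4 -0.8  3.7] M [-0.19  0.25  0.18] g 9.7
time_s: 12.25
position: [0.4506, 0.0591, 0.0831]
tcp_rot: [0.97, 0.244, -0.0, 0.002]
wrist_force: [-1.4, -0.8, 4.4]
grip_width: 0.109
t 12.25 p [450.6  59.1  83.1] yaw_y -61.7 z [ 7.0e-04 -3.1e-03 -1.0e+00] F [-1.4 -0.8  4.4] M [-0.3   0.24  0.1 ] g 9.6
```

```bash
python3 -m jog '[[0.1,0,-4,0.1,-0.15,-0.2,1],[0,0,-4,0.1,-0.15,-0.2,1],[0,0,-4,0.1,-0.15,-0.2,1]]' 30
python3 -c "
from h import *
o=st()"
python3 -m jog '[[0,0,-4,0,-0.15,-0.2,1],[0,0,-4,0,-0.15,-0.2,1]]' 30
python3 -c "
from h import *
o=st()"
```

```text
time_s: 12.55
position: [0.4509, 0.0584, 0.0831]
tcp_rot: [0.99, 0.138, 0.0, 0.001]
wrist_force: [-2.4, -0.5, 7.1]
grip_width: 0.114
t 12.55 p [450.9  58.4  83.1] yaw_y -74.14 z [ 4.0e-04 -2.1e-03 -1.0e+00] F [-2.4 -0.5  7.1] M [-0.13  0.49  0.1 ] g 10.0
time_s: 12.75
position: [0.451, 0.0579, 0.0831]
tcp_rot: [0.998, 0.066, 0.0, 0.001]
wrist_force: [-1.7, -0.6, 6.9]
grip_width: 0.111
t 12.75 p [451.   57.9  83.1] yaw_y -82.44 z [ 4.0e-04 -2.5e-03 -1.0e+00] F [-1.7 -0.6  6.9] M [-0.03  0.44  0.11] g 9.8
```

```bash
python3 -m jog '[[0.1,0,-4,0,-0.15,-0.2,1],[0,0,-3,0,-0.15,-0.2,1]]' 30
python3 -c "
from h import *
o=st()"
python3 -m jog '[[0,0,-3,0,-0.1,-0.2,1],[0,0,-2,0,-0.1,-0.1,1]]' 30
python3 -c "
from h import *
o=st()
cv2.imwrite('pics/side10.png',grab_frame('side')[:,:,::-1])"
```

```text
time_s: 12.95
position: [0.451, 0.0575, 0.0831]
tcp_rot: [1.0, 0.002, 0.0, 0.001]
wrist_force: [-2.0, 0.2, 6.7]
grip_width: 0.113
t 12.95 p [451.   57.5  83.1] yaw_y -89.72 z [ 4.0e-04 -1.1e-03 -1.0e+00] F [-2.   0.2  6.7] M [-0.    0.44  0.12] g 9.9
time_s: 13.15
position: [0.451, 0.0572, 0.0831]
tcp_rot: [0.999, -0.043, 0.0, 0.001]
wrist_force: [-1.6, 0.1, 5.1]
grip_width: 0.112
t 13.15 p [451.   57.2  83.1] yaw_y -94.93 z [ 4.0e-04 -1.4e-03 -1.0e+00] F [-1.6  0.1  5.1] M [-0.01  0.31  0.1 ] g 9.9
```

View pics/side10.png

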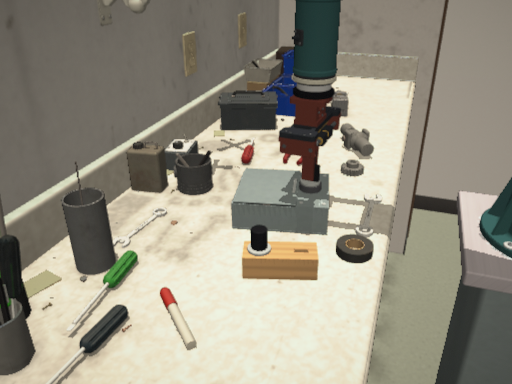

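Key yaw is -4.9° (16° past the box axis) and the lid is still shut. I'll turn on in small steps.

```bash
python3 -m jog '[[0,0,-2,0,-0.1,-0.1,1],[0,0,-1,0,-0.1,-0.1,1]]' 30
python3 -c "
from h import *
o=st()
cv2.imwrite('pics/side11.png',grab_frame('side')[:,:,::-1])
crop('pics/side11.png','pics/side11a.png',220,100,350,240,4)"
```

```text
time_s: 13.4
position: [0.451, 0.057, 0.0831]
tcp_rot: [0.998, -0.07, 0.0, 0.001]
wrist_force: [-1.7, -0.9, 5.4]
grip_width: 0.116
t 13.4 p [451.   57.   83.1] yaw_y -98.02 z [ 4.0e-04 -1.5e-03 -1.0e+00] F [-1.7 -0.9  5.4] M [0.04 0.32 0.14] g 10.2
```

View pics/side11a.png

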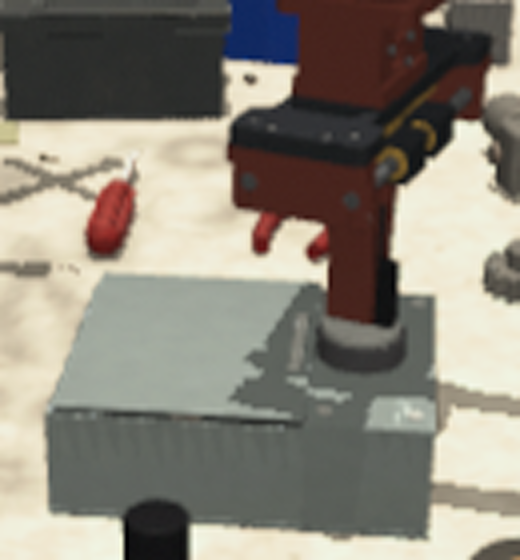

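```bash
python3 -m jog '[[0,0,-1.5,0,-0.1,-0.1,1],[0,0,-1,0,0,-0.1,1]]' 30
python3 -c "
from h import *
o=st()
cv2.imwrite('pics/side12.png',grab_frame('side')[:,:,::-1])
crop('pics/side12.png','pics/side12a.png',220,100,350,240,4)"
```

```text
time_s: 13.65
position: [0.4509, 0.0569, 0.0831]
tcp_rot: [0.996, -0.092, 0.0, 0.001]
wrist_force: [-1.7, -1.5, 5.7]
grip_width: 0.113
t 13.65 p [450.9  56.9  83.1] yaw_y -100.54 z [ 4.0e-04 -1.6e-03 -1.0e+00] F [-1.7 -1.5  5.7] M [-0.1   0.38  0.07] g 10.0
```

View pics/side12a.png

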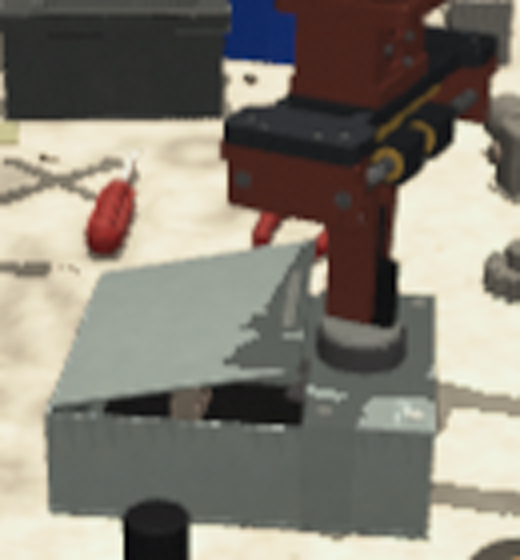

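```bash
python3 -m jog '[[0,0,0,0,0,0,1],[0,0,0,0,0,0,1],[0,0,0,0,0,0,1]]' 30
python3 -c "
from h import *
o=st()
cv2.imwrite('pics/side13.png',grab_frame('side')[:,:,::-1])
crop('pics/side13.png','pics/side13a.png',220,100,350,240,4)"
```

```text
time_s: 14.0
position: [0.451, 0.0569, 0.0831]
tcp_rot: [0.996, -0.091, 0.0, 0.001]
wrist_force: [-1.1, -0.2, 4.4]
grip_width: 0.115
t 14.0 p [451.   56.9  83.1] yaw_y -100.48 z [ 5.0e-04 -1.7e-03 -1.0e+00] F [-1.1 -0.2  4.4] M [-0.01  0.3   0.06] g 10.1
```

View pics/side13a.png

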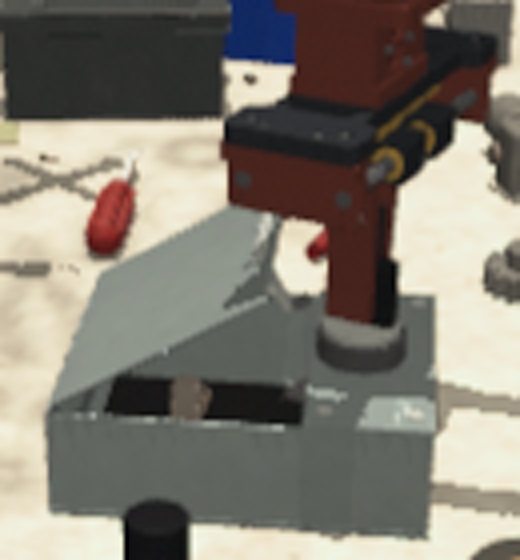

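```bash
python3 -m jog '[[0,0,0,0,0,0,0.6],[0,0,0,0,0,0,0.5],[0,0,0,0,0,0,0.5],[0,0,0,0,0,0,0.5]]' 30
python3 -c "
from h import *
o=st()"
```

```text
time_s: 14.45
position: [0.4516, 0.0571, 0.0826]
tcp_rot: [0.996, -0.092, 0.001, 0.001]
wrist_force: [-0.2, 0.4, -0.1]
grip_width: 0.25
t 14.45 p [451.6  57.1  82.6] yaw_y -100.5 z [ 0.0015 -0.0012 -1.    ] F [-0.2  0.4 -0.1] M [ 0.04 -0.03  0.02] g 22.0
```

```bash
python3 -m jog '[[0,0,0,0,0,5,0.5],[0,0,0,0,0,10,0.5],[0,0,0,0,0,12,0.5]]' 30
python3 -c "
from h import *
o=st()"
python3 -m jog '[[0,0,0,0,0,15,0.5],[0,0,0,0,0,20,0.5],[0,0,0,0,0,25,0.5],[0,0,0,0,0,25,0.5],[0,0,0,0,0,10,0.5],[0,0,0,0,0,0,0.5]]' 30
python3 -c "
from h import *
o=st()
for n in ('side','scene','wrist'):
    cv2.imwrite('pics/%s14.png'%n,grab_frame(n)[:,:,::-1])
crop('pics/side14.png','pics/side14a.png',220,100,350,240,4)"
```

```text
time_s: 14.75
position: [0.4503, 0.0571, 0.1099]
tcp_rot: [0.996, -0.092, -0.001, 0.001]
wrist_force: [0.4, 0.6, -0.2]
grip_width: 0.248
t 14.75 p [450.3  57.1 109.9] yaw_y -100.51 z [-0.0021 -0.0011 -1.    ] F [ 0.4  0.6 -0.2] M [0.04 0.01 0.01] g 21.8
time_s: 15.35
position: [0.4509, 0.0572, 0.2139]
tcp_rot: [0.996, -0.092, 0.002, 0.0]
wrist_force: [-0.1, -0.1, 0.4]
grip_width: 0.248
t 15.35 p [450.9  57.2 213.9] yaw_y -100.5 z [ 0.0035 -0.0012 -1.    ] F [-0.1 -0.1  0.4] M [0.05 0.   0.05] g 21.8
```

View pics/side14a.png

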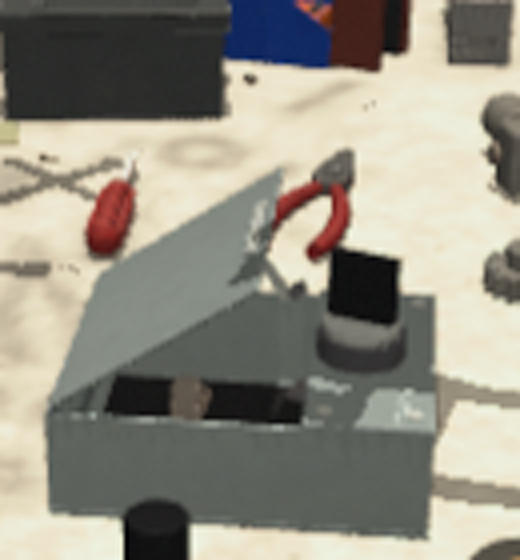

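View pics/wrist14.png

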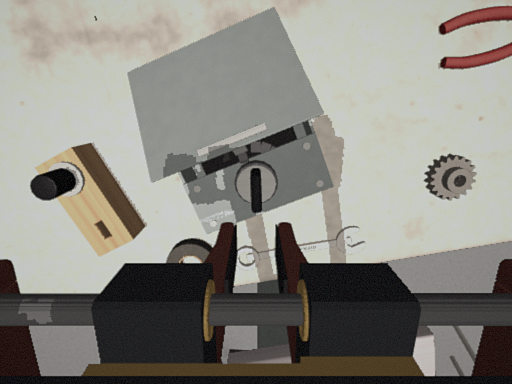

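```bash
python3 -m jog '[[0,0,0,0,0,0,0.5],[0,0,0,0,0,0,0.5]]' 30; python3 -c "
from h import *
print(sign_off()); st()"
```

```text
time_s: 15.7
position: [0.4478, 0.0572, 0.2094]
tcp_rot: [0.996, -0.092, -0.003, 0.001]
wrist_force: [0.4, 0.6, 0.2]
grip_width: 0.25
the job is handed in; nothing more can be done
None
the job is handed in; nothing more can be done
```

The box is unlocked: the lid popped up, and I handed the job in at about 15.7 s, well inside the 72 s limit.

- **Insertion:** I took the flat key from the rack. The wrist camera showed the keyway about 43° anticlockwise of the box's x axis, and the blade went in on the first try. I pushed it down until the collar sat on the rim. The pin pushed back with about 3 N, and the vertical force peaked at about 16 N on seating.
- **Turn:** I turned the key clockwise to about 22° past the box's x axis with 0.1–0.2 N m on the wrist. The lid let go between 19° and 22° by the gripper's angle.
- **Final checks:** After I released the key and lifted the gripper clear, the last pictures showed the lid standing open, the flat key in the lock with its collar at the rim, and the square key still in the rack. The wrist force was about zero with nothing touching.
- **Disagreements:**
  - The cameras differed by a few millimetres on the lock's position, so I lined up the key by where it sat relative to the lock in the pictures.
  - The bolt let go close to the stated 20° limit, perhaps because the blade has some play in the slot.

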